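Plant the stabiliser leg of the foyer ledge

ROBOT

A 7-joint arm with a two-finger parallel gripper is mounted at the origin on the work surface. World frame = base frame: x ahead of the robot, y to its left, z up, the work surface at z = 0. Lengths are in mm, angles in rad, forces in N, time in s.
With the tool pointing down it reaches from about 425 to 825 mm from the base axis. Payload 3.6 kg.
Tool frame: the origin (TCP) lies midway between the tips of the shut fingers; the grasp point (between the pads) lies 19 mm behind it; z points along the fingers, y is the direction in which the jaws open and shut (so a half turn about z gives the same grasp; the last joint's range is limited). The gripper opens to 85 mm and grips with 20 to 120 N. Pads are 22 mm wide; open, the fingers measure 114 mm over their backs; the gripper's body (76 mm by 85 mm) begins 54 mm behind the grasp point. The pads swing forward as they close: fully open they stand 13 mm farther back than shut.
Start: joints at [-1.208, 0.615, -0.013, 1.423, 0.008, 1.103, -0.04], TCP at [246.967, 601.224, 231.297] pointing down, gripper open.
Joint ranges: [-3.12, 3.12], [-0.3, 2.06], [-1.34, 1.32], [0.26, 2.42], [-1.36, 4.5], [0.01, 1.98], [-2.84, 2.84]. Speed limits (rad/s): [2.79, 2.79, 3.14, 3.14, 3.14, 3.14, 3.14].

INTERFACE

Orientations are given as a unit quaternion [w, x, y, z].
In Python, from bench import robot, imaging gives the robot as it stands.
- The arm moves only by the tool jog_arm, never from a script. Its argument "targets" is one flat list of numbers, 4 for each row, row after row: the shift along the tool's x, y, z in mm, then the turn about the tool's z in degrees. A call has 1 to 8 rows; each row is the pose to reach, as a shift and turn from the pose commanded when the call began, along the tool's axes at that moment; what a row does not reach only later rows make up. A row lasts 1/10 s, in which the tool goes at most 50 mm and 8.59 degrees, less where a joint would pass 70% of its speed; a pose out of reach is approached as far as the arm can. A call with a gripper value outside its range is refused whole. "gripper" is the finger opening in mm, from 0 to 85.4, set as the call begins (left out, the last holds). The fingers move at their own pace and stop on an object; "newtons" is the grip in N (left out, the last holds). Time passes only in rows, so rows that repeat a pose let the fingers close. It gives the time, the measured TCP pose, the force and the opening at its end, in the units of the state.
- robot.sense(): the state, without advancing time (a new reading comes with each control period).
- imaging.get_image(name): name is "side" or "top" or "wrist"; returns the picture (480x640x3 uint8, red, green, blue); there is no depth.
- imaging.camera_params(name): a dict with "mtx" (3x3 intrinsics, pixels), "T" (4x4, takes a point from camera to world coordinates). Camera axes: x right, y down, z forward; pixel columns grow to the right and rows downward; lengths in mm; the calibration is good to about 2 mm. A picture is of the moment at which its call begins: read the wrist's pose just before it. camera_params takes no time and is no camera call; for the wrist camera it gives the pose at the moment of the call.
- robot.close_job(): hands the job in, once; it reports no verdict.
The state is a dict: "time": time; "joint_positions": joint angles; "joint_velocities": joint speeds; "joint_efforts": joint torques, N m; "tool_pos": TCP position; "tool_rot": TCP orientation; "contact_force": force on the tool from outside, world axes, zero at the start; "wrist_torque": the same for the moment, N m; "opening": opening from 0.0 (shut) to 1.0 (fully open).
Only numpy, scipy, OpenCV 4.12 (cv2) and the standard library are available. Lean on these libraries where they do the work, as an engineer would, in place of code of your own. Each camera call takes 0.05 s, during which the arm holds its last target. There are 200 camera calls.

TASK

The ledge that carries the white turntable needs its stabiliser leg set. Slide the steel bearing plate along the counter by its upright grip until its square end is centred under the raised foot of the leg, then turn the crank on top of the leg clockwise (seen from above) until the foot bears firmly on the plate: stop once the crank has become clearly heavier to turn, by roughly half its free-running load, and do not force it further. Let go of everything and leave the other things on the counter where they are.

Things in the scene. Friction and masses are not known exactly. Their poses are not given: they have to be found in the camera images.
- stand: White ledge 160 x 385 x 14 mm, underside 98 mm above its origin, held by a square post fixed in the counter. Origin: on the vertical axis of the stabiliser leg at the ledge's free end, at counter level give or take 3 mm (the post's setting varies). y axis: from the leg along the ledge to the post 315 mm away. The ledge spans y -35 to +350 mm, x -45 to +115 mm.
- leg_axis (a point): On the leg axis, top of the gear head (54 mm across), 188 mm above the stand's origin. The crank turns about this vertical line; clockwise from above lowers the foot 18.8 mm a turn, 2.5 to 8.5 rad to contact. Force at the grip while turning: steady 5 N free, then climbing about 4 N per rad on the plate. About 7.5 N (6.8 to 8.8) is firm; 11 N is forcing. Stays where left.
- knob_mid (a point): Point on the axis of the crank's grip, a freely spinning upright black cylinder 18 mm across, 46 mm tall (26 mm below this point to 20 mm above it), 50 mm from the leg axis at the end of a flat steel crank arm. The arm, the hub and all else near lie below the grip's lower end. Clockwise turning meets a resisting force along the grip's circular path.
- plate: Dark steel bearing plate lying on the counter, 0.45 kg: a square 70 x 70 x 12 mm with a flat handle 22 mm wide and 8 mm thick running along its -x axis. Origin: centre of the square's underside; x axis points from the handle to the square, z up. It slides easily on the counter.
- plate_grip (a point): Point in the plate's upright black grip, 30 mm above the counter, 140 mm from the square's centre along the plate's -x axis. The grip is a block 30 mm long (along the plate's x), 12 mm thick (along its y) and 46 mm tall from the counter.
- leaf_dish: White ceramic leaf-shaped catch-all, 170 x 100 x 16 mm, origin under its centre. Bystander.
- flashlight: Black flashlight 125 mm long, 34 mm across, lying down, origin under it. Bystander.
- keys: Two steel mailbox keys on a ring, 80 mm over all, 4 mm thick, origin at the ring. Bystander.
- opener: Chrome bottle opener 125 x 44 x 8 mm, origin under its middle. Bystander.
- tube_end (a point): Lower end of the leg's fixed tube (32 mm across), on the leg axis, 58 mm above the stand's origin. Below it hangs the sliding leg with a round rubber foot 44 mm across. The foot's underside starts somewhere 20 to 37 mm above the counter (never measured); the plate always passes under it when kept flat on the counter.
- turntable: White plastic turntable organiser on the ledge, 152 mm across, top 54 mm above its origin, which is on its axis. Bystander, nothing to do with it.
Mind the look-alikes: they are no part of the job. There is more than one size of the plate; the job needs the middle-sized.

How it is judged (in metres and radians):
On the way, in this order (a step that is already met when the one before it is completed fails the run):
1. the plate's square lies flat on the counter, centred under the raised foot within 12 mm (horizontal distance between plate and leg_axis below 0.012 m and height (world z) of plate below 0.003 m and angle between plate's own z axis and vertical below 0.03 rad and contact force between stand and plate below 1 N), for 0.2 s.
2. the foot has been wound down and bears on the plate with 20 N or more (contact force between stand and plate above 20 N), for 0.2 s.
At the end, for the whole second after the job is handed in: The plate lies flat and at rest with its centre within 14 mm of the leg axis, and the foot presses on it with 20 to 70 N (a crank load of about 6.4 to 9.4 N at the grip) (contact force between stand and plate between 20 and 70 N and horizontal distance between plate and leg_axis below 0.014 m and angle between plate's own z axis and vertical below 0.03 rad and linear speed of plate below 0.01 m/s); the robot touches nothing.
It fails at once if the leg was forced: the foot pressed on the plate with more than 95 N (about 10.9 N at the grip) (contact force between stand and plate above 95 N).
It fails at once if a bystander was moved more than 20 mm (distance of any of leaf_dish, flashlight, keys, opener from where it was at the start of the episode above 0.02 m).
It also fails if it takes over 72 s, if anything falls off the work surface, if the arm or the gripper's body presses on something with over 40 N, if the wrist force passes 120 N, or if a joint passes its speed limit or range.

## Working session

There is one attempt and no reset: what is moved stays moved. The work goes in short steps, Python scripts to look and compute and a tool call to move; the robot and the scene stay as the last step left them, time stands still between calls to the robot, and variables do not carry over. Pictures are saved under pics/ and viewed, about 8 in all and at most 12, crops included, and the job is handed in when it is done.

Besides the shell and the picture viewer there is one more tool, called after ">>>" by a JSON object that holds its "api" and its "payload", one argument or row to a line. jog_arm: Moves the arm, as the interface text tells. Its arguments: {"type":"object","properties":{"targets":{"type":"array","items":{"type":"number"}},"gripper":{"type":"number"},"newtons":{"type":"number"}},"required":["targets"]}

```bash
mkdir -p pics; ls
cat > h.py <<'E'
import numpy as np, cv2
from bench import robot, imaging
def snap(n,f):
    im=imaging.get_image(n); cv2.imwrite('pics/'+f,im[:,:,::-1]); return im
def ray(n,u,v,z,p=None):
    p=p or imaging.camera_params(n); T=np.array(p['T']);K=np.array(p['mtx'])
    d=T[:3,:3]@np.linalg.inv(K)@[u,v,1]; o=T[:3,3]
    return (o+d*(z-o[2])/d[2]).round(1)
def proj(n,P,p=None):
    p=p or imaging.camera_params(n); T=np.linalg.inv(np.array(p['T']));q=np.array(p['mtx'])@(T[:3,:3]@np.array(P)+T[:3,3]); return (q[:2]/q[2]).round(1)
E
python3 - <<'E'
from h import *
a=snap('top','top0.png');b=snap('side','side0.png')
for n in('top','side','wrist'):
    p=imaging.camera_params(n);print(n,np.array(p['T']).round(2).tolist(),np.array(p['mtx']).round(0).tolist())
s=robot.sense();print(s['tool_pos'],s['tool_rot'],s['contact_force'],s['time'],s['opening'])
E
```

```text
pics
top [[0.02, -0.98, 0.18, 358.84], [-1.0, -0.02, 0.02, -133.98], [-0.02, -0.18, -0.98, 1176.35], [0.0, 0.0, 0.0, 1.0]] [[507.0, 0.0, 320.0], [0.0, 507.0, 239.0], [0.0, 0.0, 1.0]]
side [[1.0, -0.01, 0.02, 524.27], [-0.02, -0.73, 0.69, -863.97], [0.01, -0.69, -0.73, 923.51], [0.0, 0.0, 0.0, 1.0]] [[445.0, 0.0, 320.0], [0.0, 445.0, 246.0], [0.0, 0.0, 1.0]]
wrist [[0.38, 0.89, 0.25, 183.6], [0.93, -0.37, -0.1, 627.15], [-0.0, 0.27, -0.96, 372.18], [0.0, 0.0, 0.0, 1.0]] [[395.0, 0.0, 317.0], [0.0, 395.0, 239.0], [0.0, 0.0, 1.0]]
[246.70371742 600.62303051 230.25811492] [-2.20690089e-04  1.93625336e-01  9.81074864e-01 -1.13649726e-03] [-0.62882024  0.02294306 -0.44867359] 0.1 1.0001381799907925
```

View pics/top0.png

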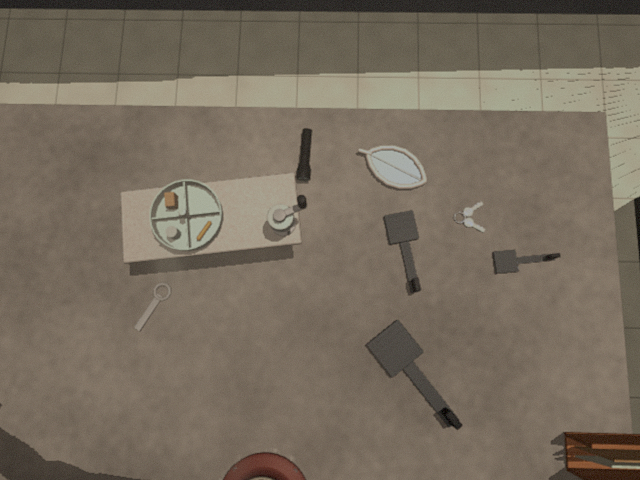

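View pics/side0.png

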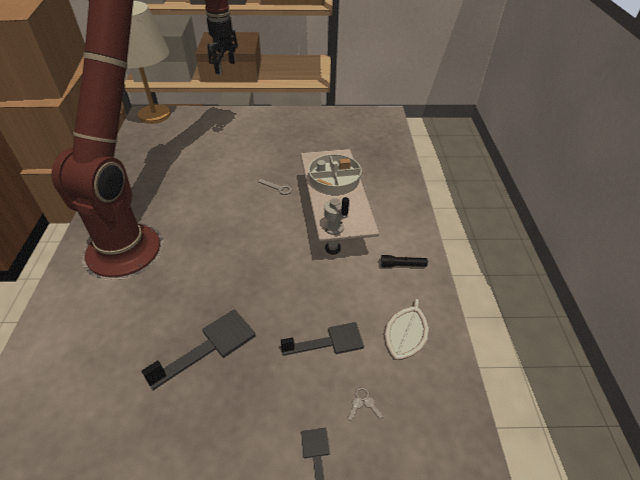

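Three plate candidates in the top view: large (395,348), middle (401,227) and small (506,261). The middle one is the target. The leg and crank are at (282,217), with the grip at (301,202). The bystanders are the flashlight (305,155), dish (396,167), keys (468,216) and opener (152,307). Next is a close crop to check the choice.

Run:
```python
from h import *
t=cv2.imread('pics/top0.png');s=cv2.imread('pics/side0.png')
a=cv2.resize(t[170:300,250:440],None,fx=4,fy=4,interpolation=cv2.INTER_CUBIC)
b=cv2.resize(s[180:370,265:375],None,fx=3,fy=3,interpolation=cv2.INTER_CUBIC)
c=np.zeros((600,800,3),np.uint8);c[:520,:760]=a;cv2.imwrite('pics/crop_t.png',a);
# sizes
for n,pts in {'mid':[(385,212),(413,210),(418,239),(389,244)],'big':[(366,348),(397,320),(424,350),(394,377)],'small':[(493,251),(516,250),(519,270),(495,273)]}.items():
    P=np.array([ray('top',u,v,12) for u,v in pts]);print(n,P.tolist(),np.linalg.norm(P-np.roll(P,1,0),axis=1))
cv2.imwrite('pics/crop_s.png',b)
```

```text
mid [[641.4, -258.3, 12.0], [647.5, -323.9, 12.0], [578.3, -334.9, 12.0], [565.2, -267.5, 12.0]] [76.75337126 65.88300236 70.06882331 68.66127001]
big [[327.4, -215.8, 12.0], [391.0, -285.4, 12.0], [326.1, -345.3, 12.0], [266.0, -278.2, 12.0]] [87.54267531 94.2821298  88.31772189 90.08007549]
small [[553.5, -507.1, 12.0], [556.9, -560.0, 12.0], [510.6, -564.6, 12.0], [502.5, -509.7, 12.0]] [51.0662315  53.00915015 46.52794859 55.49432403]
```

View pics/crop_t.png

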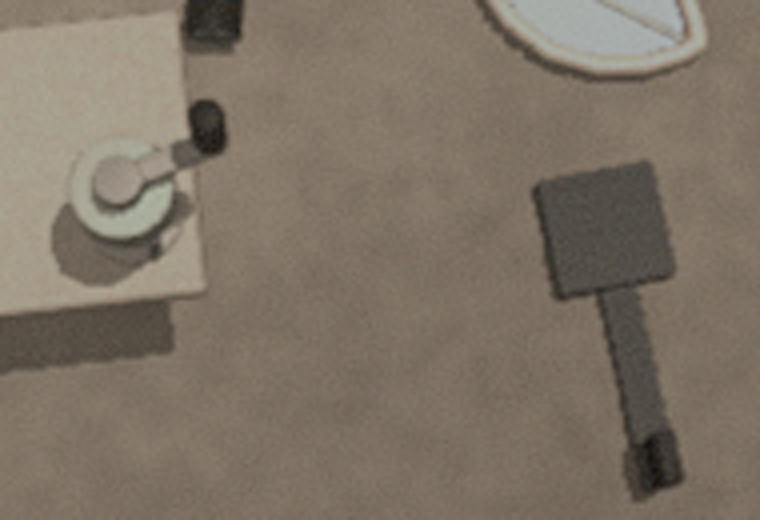

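View pics/crop_s.png

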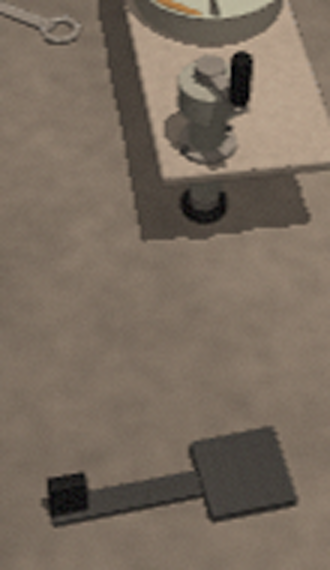

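Run:
```python
from h import *
T=lambda x,y,z:ray('top',250+x/4-.4,170+y/4-.4,z)
S=lambda x,y,z:ray('side',265+x/3-.3,180+y/3-.3,z)
print('leg top',T(122,189,188),'side foot',S(204,208,28),'side headtop',S(203,80,188))
print('ledge corners',T(183,12,112),T(205,290,112), ray('top',122,192,112),ray('top',126,262,112), S(162,175,112))
print('knob top',T(205,106,232),'side', S(243,58,232), 'mid', S(242,80,212))
for c in [(538,187),(650,163),(674,272),(558,298)]: print('sq',T(*c,12))
for c in [(190,445),(275,428),(297,497),(213,518)]: print('sqS',S(*c,12))
print('grip top T',T(657,445,46),'S',S(67,481,46))
```

```text
leg top [584.8 -30.1 188. ] side foot [588.5 -29.3  28. ] side headtop [582.1 -33.3 188. ]
ledge corners [702.1 -51.8 112. ] [547.8 -68.5 112. ] [651.3 326.5 112. ] [497.3 303.2 112. ] [548.2 -68.8 112. ]
knob top [616.4 -73.2 232. ] side [611.4 -57.  232. ] mid [611.5 -60.6 212. ]
sq [ 630.9 -256.2   12. ]
sq [ 646.6 -321.8   12. ]
sq [ 581.6 -335.1   12. ]
sq [ 564.9 -267.8   12. ]
sqS [ 567.9 -273.8   12. ]
sqS [ 637.3 -258.5   12. ]
sqS [ 649.5 -322.2   12. ]
sqS [ 583.3 -339.7   12. ]
grip top T [ 477.  -318.7   46. ] S [ 472.4 -326.5   46. ]
```

>>> {"api": "jog_arm", "payload": {
  "targets": [-305, -260, -20, 68, -305, -260, -20, 68, -305, -260, -20, 68, -305, -260, -20, 68, -305, -260, -20, 68, -305, -260, -20, 68, -305, -260, -20, 68, -305, -260, -20, 68]
}}

```text
time: 0.9
tool_pos: [430.0, 244.1, 251.2]
tool_rot: [-0.0, 0.711, 0.703, -0.0]
contact_force: [0.3, 0.5, 1.0]
opening: 1.002
```

>>> {"api": "jog_arm", "payload": {
  "targets": [-388, 94, 0, 68, -388, 94, 0, 68, -388, 94, 0, 68, -388, 94, 0, 68, -388, 94, 0, 68, -388, 94, 0, 68, -388, 94, 0, 68, -388, 94, 0, 68]
}}

```text
time: 1.7
tool_pos: [521.5, -144.2, 251.0]
tool_rot: [-0.0, 0.983, 0.185, -0.0]
contact_force: [1.1, 0.5, -0.2]
opening: 1.002
```

```bash
cat >> h.py <<'E'
def go(x,y,z,psi=None):
    s=robot.sense();w,a,b,c=s['tool_rot'];p=np.array(s['tool_pos'])
    from scipy.spatial.transform import Rotation as R
    M=R.from_quat([a,b,c,w]).as_matrix();y0=np.degrees(np.arctan2(M[1,1],M[0,1]))
    print('t',round(s['time'],2),'pos',p.round(1),'psi',y0.round(2),'F',np.round(s['contact_force'],1),'shift',(M.T@(np.array([x,y,z])-p)).round(1),'turn',None if psi is None else round(y0-psi,2))
E
python3 -c "
from h import *
go(471,-325,120,-78.5)"
```

```text
t 1.7 pos [ 521.5 -144.2  251. ] psi -68.64 F [ 1.1  0.5 -0.2] shift [-112.8  150.1  130.9] turn 9.86
```

>>> {"api": "jog_arm", "payload": {
  "targets": [-113, 150, 120, 10, -113, 150, 120, 10, -113, 150, 120, 10, -113, 150, 120, 10, -113, 150, 120, 10, -113, 150, 120, 10]
}}

```text
time: 2.3
tool_pos: [468.3, -326.8, 129.2]
tool_rot: [-0.0, 0.995, 0.098, -0.003]
contact_force: [0.7, 0.3, -0.1]
opening: 1.0
```

```bash
python3 -c "
from h import *
import pickle
p=imaging.camera_params('wrist');snap('wrist','w1.png');pickle.dump(p,open('w1.pkl','wb'))
go(471,-325,11,-78.5)
print(proj('wrist',[471,-325,46],p),proj('wrist',[607,-297,12],p))"
```

```text
t 2.35 pos [ 470.4 -324.6  130.1] psi -78.53 F [-0.3  0.3 -0.1] shift [  0.8   0.7 119.1] turn -0.03
[315.4 241.9] [313.9  -4.3]
```

View pics/w1.png

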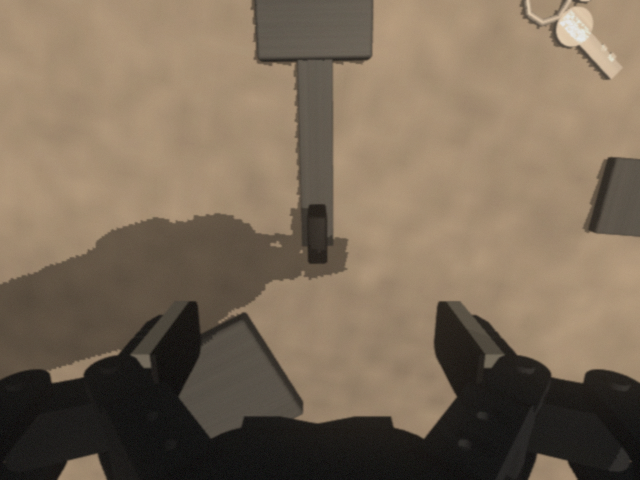

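```bash
python3 -c "
from h import *
import pickle
p=pickle.load(open('w1.pkl','rb'))
for u,v,z in [(317,206,46),(317,255,46),(317,263,46),(255,58,12),(373,58,12),(256,62,0),(298,120,8),(333,120,8),(302,205,8),(333,205,8)]: print(u,v,ray('wrist',u,v,z,p))"
```

```text
317 206 [ 492.4 -321.7   46. ]
317 255 [ 463.2 -327.5   46. ]
317 263 [ 458.2 -328.5   46. ]
255 58 [ 567.4 -268.6   12. ]
373 58 [ 581.3 -338.4   12. ]
256 62 [ 566.7 -267.5    0. ]
298 120 [ 537.3 -300.4    8. ]
333 120 [ 541.7 -322.2    8. ]
302 205 [ 483.7 -313.1    8. ]
333 205 [ 487.8 -333.6    8. ]
```

>>> {"api": "jog_arm", "payload": {
  "targets": [1, 0, 50, 0, 1, 0, 95, 0, 1, 0, 115, 0, 1, 0, 115, 0]
}}

```text
time: 2.75
tool_pos: [472.7, -319.8, 13.8]
tool_rot: [-0.003, 0.995, 0.103, -0.002]
contact_force: [-0.2, -0.1, 0.4]
opening: 1.0
```

>>> {"api": "jog_arm", "payload": {
  "targets": [0, 0, 0, 0, 0, 0, 0, 0, 0, 0, 0, 0, 0, 0, 0, 0, 0, 0, 0, 0, 0, 0, 0, 0, 0, 0, 0, 0, 0, 0, 0, 0],
  "gripper": 0,
  "newtons": 60
}}

```text
time: 3.55
tool_pos: [473.3, -324.1, 17.2]
tool_rot: [0.001, 0.995, 0.101, 0.001]
contact_force: [-0.5, 1.6, 5.5]
opening: 0.131
```

```bash
python3 -c "
from h import *
import math
go(0,0,15,-78.7)
c,s=math.cos(math.radians(41.3)),math.sin(math.radians(41.3))
go(585-140*c,-30-140*s,15,-48.7)"
```

```text
t 3.55 pos [ 473.3 -324.1   17.2] psi -78.37 F [-0.5  1.6  5.5] shift [-398.3 -412.9    1.1] turn 0.33
t 3.55 pos [ 473.3 -324.1   17.2] psi -78.37 F [-0.5  1.6  5.5] shift [  47.  -196.3    2. ] turn -29.67
```

>>> {"api": "jog_arm", "payload": {
  "targets": [5, -22, 0, -3.3, 11, -45, 0, -7, 18, -73, 0, -11, 25, -103, 0, -15.5, 32, -133, 0, -20, 38, -160, 0, -24, 43, -181, 0, -27.5, 47, -196, 0, -29.7]
}}

```text
time: 4.35
tool_pos: [480.6, -123.5, 17.2]
tool_rot: [0.003, 0.936, 0.353, 0.001]
contact_force: [0.8, -4.9, 4.0]
opening: 0.133
```

```bash
python3 -c "
from h import *
p=imaging.camera_params('side');im=snap('side','s2.png')
go(479.8,-122.4,15,-48.7)
t=snap('top','t2.png')
a=cv2.resize(im[180:330,240:400],None,fx=3.5,fy=3.5,interpolation=3);b=cv2.resize(t[150:300,240:400],None,fx=1.5,fy=1.5,interpolation=3)
c=np.zeros((525,800,3),np.uint8);c[:,:560]=a;c[:225,560:]=b;cv2.imwrite('pics/c2.png',c[:,:,::-1])"
```

```text
t 4.4 pos [ 480.8 -120.3   17.1] psi -48.38 F [ 1.5 -0.8  6.5] shift [-2.1  0.9  2.1] turn 0.32
```

View pics/c2.png

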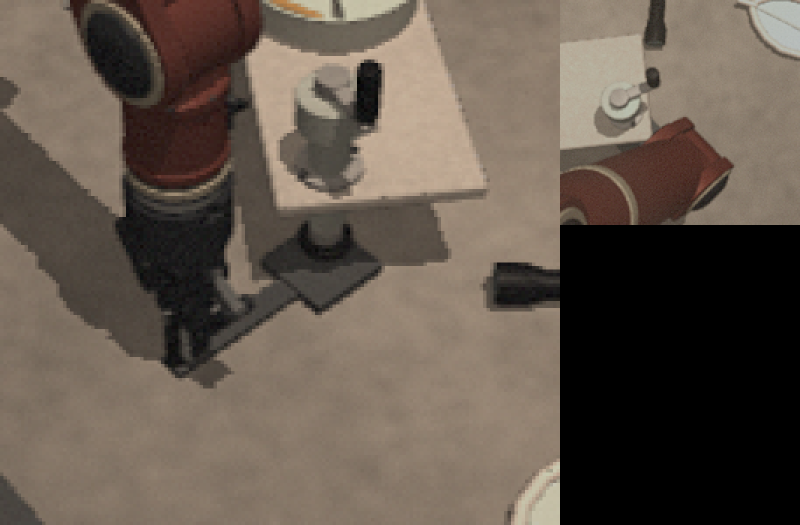

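```bash
python3 -c "
from h import *
S=lambda x,y,z:ray('side',240+x/3.5-.35,180+y/3.5-.35,z)
for c in [(262,267),(320,308),(382,267)]: print(S(*c,12))
print('foot bottom front edge',S(326,259,28),S(301,240,28),S(352,240,28), 'tube',S(302,222,98),S(350,222,98))
print('hub/head', S(295,90,188), S(350,95,188))
print('pred foot px', [(proj('side',[585,-30,z])-[240,180])*3.5 for z in (12,28,37)])
print('pred knob', [ray('side',240+369/3.5,180+65/3.5,z) for z in (225,235,245)],[ray('side',240+366/3.5,180+121/3.5,z) for z in (185,195,205)])
print([ray('top',240+(652-560)/1.5,150+71/1.5,z) for z in (225,235,245)])
"
```

```text
[538.3 -40.   12. ]
[582.5 -83.   12. ]
[633.1 -40.9  12. ]
foot bottom front edge [588.  -46.5  28. ] [569.1 -26.   28. ] [609.4 -26.4  28. ] tube [566.9 -73.4  98. ] [602.2 -73.7  98. ]
hub/head [561.2 -29.4 188. ] [600.1 -35.  188. ]
pred foot px [array([319.55, 256.2 ]), array([319.9, 242.2]), array([320.25, 234.5 ])]
pred knob [array([611.8, -47.1, 225. ]), array([610.5, -58.8, 235. ]), array([609.3, -70.5, 245. ])] [array([611.1, -60.3, 185. ]), array([609.9, -71.2, 195. ]), array([608.7, -82.1, 205. ])]
[array([615.9, -73.7, 225. ]), array([613.2, -74.4, 235. ]), array([610.5, -75. , 245. ])]
```

>>> {"api": "jog_arm", "payload": {
  "targets": [1.5, 1.3, 0, 0, 1.5, 1.3, 0, 0, 1.5, 1.3, 0, 0]
}}

```text
time: 4.75
tool_pos: [480.8, -120.4, 17.1]
tool_rot: [-0.002, 0.935, 0.354, 0.0]
contact_force: [-1.9, 1.9, 11.9]
opening: 0.13
```

>>> {"api": "jog_arm", "payload": {
  "targets": [0, 0, 0, 0, 0, 0, 0, 0, 0, 0, 0, 0, 0, 0, 0, 0, 0, 0, 0, 0],
  "gripper": 60
}}

```text
time: 5.25
tool_pos: [481.0, -122.1, 16.0]
tool_rot: [-0.0, 0.936, 0.353, -0.0]
contact_force: [-0.3, 0.6, 0.3]
opening: 0.701
```

>>> {"api": "jog_arm", "payload": {
  "targets": [0, 0, -50, 0, 0, 0, -100, 0, 0, 0, -150, 0, 0, 0, -200, 0, 0, 0, -240, 0, -30, 0, -265, 0, -80, 0, -265, 0, -80, 0, -265, 0]
}}

```text
time: 6.05
tool_pos: [415.9, -180.1, 282.6]
tool_rot: [0.001, 0.938, 0.348, -0.0]
contact_force: [0.7, -0.8, 0.1]
opening: 0.699
```

```bash
python3 -c "
from h import *
import pickle
go(612,-62,280)
P={'wrist':imaging.camera_params('wrist')};w=snap('wrist','w3.png');P['side']=imaging.camera_params('side');im=snap('side','s3.png')
pickle.dump(P,open('p3.pkl','wb'))
a=cv2.resize(im[190:290,280:380],None,fx=4,fy=4,interpolation=3);b=cv2.resize(w,(400,300))
c=np.zeros((400,800,3),np.uint8);c[:,:400]=a;c[:300,400:]=b;cv2.imwrite('pics/c3.png',c[:,:,::-1])"
```

```text
t 6.05 pos [ 415.9 -180.1  282.6] psi -49.27 F [ 0.7 -0.8  0.1] shift [225.6  38.5   2.4] turn None
```

View pics/c3.png

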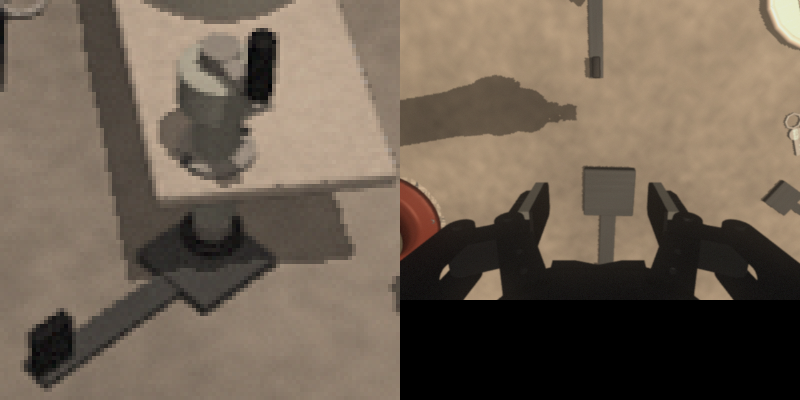

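```bash
python3 -c "
from h import *
S=lambda x,y,z:ray('side',280+x/4-.4,190+y/4-.4,z)
for c in [(137,257),(204,302),(277,259)]: print(S(*c,12))
a=np.radians(41.4)
for C in [(585,-30),(586,-30),(585,-36)]:
  print(C,[((proj('side',[C[0]+49.5*np.cos(a+k),C[1]+49.5*np.sin(a+k),12])-[280,190]+.4)*4).round() for k in (np.pi*.75,-np.pi*.75,-np.pi/4)])
print('legtop',[((proj('side',[585+27*np.cos(k),-30+27*np.sin(k),188])-[280,190])*4).round() for k in np.arange(4)*np.pi/2])
print('foot',[((proj('side',[585+22*np.cos(k),-30+22*np.sin(k),28])-[280,190])*4).round() for k in np.arange(4)*np.pi/2])
print('knob', [(S(261,30,z), S(259,103,z-46)) for z in (235,240,245,250)])
import pickle
im=cv2.imread('pics/w3.png');p=pickle.load(open('p3.pkl','rb'))['wrist']
print(ray('wrist',(594-400)*1.6,68*1.6,46,p))
"
```

```text
[536.6 -32.2  12. ]
[581.5 -73.9  12. ]
[633.7 -34.9  12. ]
(585, -30) [array([136., 252.]), array([205., 308.]), array([278., 257.])]
(586, -30) [array([137., 251.]), array([206., 308.]), array([279., 257.])]
(585, -36) [array([136., 258.]), array([205., 315.]), array([278., 264.])]
legtop [array([257.,  62.]), array([212.,  34.]), array([171.,  62.]), array([216.,  91.])]
foot [array([238., 237.]), array([204., 214.]), array([174., 237.]), array([207., 261.])]
knob [(array([609.5, -53.4, 235. ]), array([609.9, -67.5, 189. ])), (array([608.8, -59.3, 240. ]), array([609.3, -72.9, 194. ])), (array([608.2, -65.2, 245. ]), array([608.7, -78.3, 199. ])), (array([607.6, -71.1, 250. ]), array([608.1, -83.7, 204. ]))]
[ 476.6 -120.    46. ]
```

>>> {"api": "jog_arm", "payload": {
  "targets": [216, 46, -47, 0, 216, 46, -47, 0, 216, 46, -47, 0, 216, 46, -47, 0, 216, 46, -47, 0, 216, 46, -47, 0, 216, 46, -47, 0]
}}

```text
time: 6.85
tool_pos: [613.6, -65.6, 326.6]
tool_rot: [-0.0, 0.935, 0.354, -0.002]
contact_force: [0.8, -0.6, 0.9]
opening: 0.703
```

```bash
python3 -c "
from h import *
import pickle
go(610,-74,210)
p=imaging.camera_params('wrist');w=snap('wrist','w4.png');pickle.dump(p,open('w4.pkl','wb'))
print(proj('wrist',[610,-74,247],p),proj('wrist',[587,-30,188],p))"
```

```text
t 6.85 pos [613.6 -65.6 326.6] psi -48.52 F [ 0.8 -0.6  0.9] shift [ -8.    4.1 116.7] turn None
[324.  262.3] [256.7 220.1]
```

View pics/w4.png

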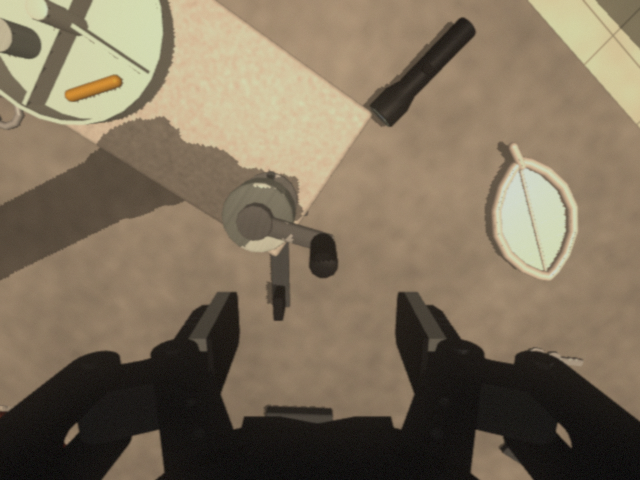

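>>> {"api": "jog_arm", "payload": {
  "targets": [0, 0, 20, 0, 0, 0, 20, 0, 0, 0, 20, 0]
}}

```text
time: 7.2
tool_pos: [612.7, -67.2, 308.3]
tool_rot: [-0.0, 0.936, 0.353, -0.001]
contact_force: [0.3, 0.7, 0.3]
opening: 0.706
```

```bash
python3 -c "
from h import *
import pickle
go(609.5,-74,210)
p=pickle.load(open('w4.pkl','rb'))
print(ray('wrist',323,264,247,p),ray('wrist',259,215,188,p))"
```

```text
t 7.2 pos [612.7 -67.2 308.3] psi -48.72 F [0.3 0.7 0.3] shift [-6.8  3.1 98.3] turn None
[608.8 -74.3 247. ] [591.1 -28.9 188. ]
```

>>> {"api": "jog_arm", "payload": {
  "targets": [-7, 3, 20, 0, -7, 3, 50, 0, -7, 3, 80, 0, -7, 3, 98, 0, -7, 3, 98, 0]
}}

```text
time: 7.7
tool_pos: [608.8, -73.2, 208.4]
tool_rot: [-0.001, 0.936, 0.353, -0.002]
contact_force: [-0.5, -0.3, 0.2]
opening: 0.705
```

>>> {"api": "jog_arm", "payload": {
  "targets": [0, 0, 0, 0, 0, 0, 0, 0, 0, 0, 0, 0, 0, 0, 0, 0, 0, 0, 0, 0, 0, 0, 0, 0],
  "gripper": 0,
  "newtons": 40
}}

```text
time: 8.3
tool_pos: [610.6, -73.3, 212.1]
tool_rot: [-0.0, 0.935, 0.353, 0.001]
contact_force: [-2.2, 2.1, 6.0]
opening: 0.198
```

```bash
cat >> h.py <<'E'
def arc(a0,degs,c=(587,-30),psi=-48.7,r=50):
    y=np.radians(psi);X=np.array([-np.sin(y),np.cos(y)]);Y=np.array([np.cos(y),np.sin(y)])
    f=lambda d:r*np.array([np.cos(np.radians(a0-d)),np.sin(np.radians(a0-d))])
    print([ (round(float(X@(f(d)-f(0))),1),round(float(Y@(f(d)-f(0))),1)) for d in degs])
def meas(c=(587,-30)):
    s=robot.sense();p=np.array(s['tool_pos'])[:2]-c;F=np.array(s['contact_force']);r=p/np.linalg.norm(p);t=np.array([r[1],-r[0]])
    print('t',round(s['time'],2),'az',np.degrees(np.arctan2(p[1],p[0])).round(1),'r',np.linalg.norm(p).round(1),'z',round(s['tool_pos'][2],1),'Frad',(F[:2]@r).round(1),'resist',(-F[:2]@t).round(1),'Fz',F[2].round(1),'open',s['opening'])
E
python3 -c "
from h import *
go(609.5,-74.3,210);meas();print(np.degrees(np.arctan2(-44.3,22.5)))
arc(-63,range(6,49,6))"
```

```text
t 8.3 pos [610.6 -73.3 212.1] psi -48.61 F [-2.2  2.1  6. ] shift [-1.5  0.   2.1] turn None
t 8.3 az -61.4 r 49.3 z 212.1 Frad -2.9 resist -0.9 Fz 6.0 open 0.1978021019148044
-63.07395408890361
[(-5.0, -1.6), (-9.8, -3.6), (-14.4, -6.2), (-18.6, -9.2), (-22.6, -12.7), (-26.1, -16.5), (-29.2, -20.7), (-31.9, -25.2)]
```

>>> {"api": "jog_arm", "payload": {
  "targets": [-5, -1.6, -2, 0, -9.8, -3.6, -2, 0, -14.4, -6.2, -2, 0, -18.6, -9.2, -2, 0, -22.6, -12.7, -2, 0, -26.1, -16.5, -2, 0, -29.2, -20.7, -2, 0, -31.9, -25.2, -2, 0]
}}

```text
time: 9.1
tool_pos: [571.9, -74.5, 212.4]
tool_rot: [0.001, 0.935, 0.354, 0.003]
contact_force: [6.8, 3.3, -3.9]
opening: 0.199
```

```bash
python3 -c "
from h import *
meas()
for k in range(1,13): print(-63-48*k,end=' ');arc(-63-48*k,range(6,49,6))"
```

```text
t 9.1 az -108.7 r 47.0 z 212.4 Frad -5.3 resist 5.4 Fz -3.9 open 0.19890676245847608
-111 [(-2.2, -4.8), (-3.9, -9.7), (-5.0, -14.8), (-5.6, -20.0), (-5.7, -25.2), (-5.2, -30.5), (-4.2, -35.6), (-2.6, -40.6)]
-159 [(2.1, -4.8), (4.6, -9.4), (7.7, -13.6), (11.1, -17.6), (15.0, -21.1), (19.2, -24.3), (23.7, -26.9), (28.4, -29.1)]
-207 [(5.0, -1.7), (10.1, -2.8), (15.3, -3.4), (20.5, -3.5), (25.7, -3.0), (30.8, -2.0), (35.8, -0.4), (40.6, 1.6)]
-255 [(4.6, 2.6), (8.8, 5.6), (12.8, 9.0), (16.3, 12.9), (19.4, 17.1), (22.1, 21.6), (24.3, 26.3), (26.0, 31.3)]
-303 [(1.2, 5.1), (1.8, 10.3), (1.8, 15.5), (1.3, 20.7), (0.3, 25.9), (-1.2, 30.9), (-3.3, 35.7), (-5.9, 40.2)]
-351 [(-3.0, 4.3), (-6.5, 8.2), (-10.3, 11.8), (-14.5, 14.9), (-19.0, 17.6), (-23.8, 19.7), (-28.7, 21.4), (-33.8, 22.6)]
-399 [(-5.2, 0.6), (-10.4, 0.7), (-15.6, 0.2), (-20.8, -0.8), (-25.8, -2.4), (-30.6, -4.5), (-35.1, -7.0), (-39.4, -10.0)]
-447 [(-3.9, -3.5), (-7.5, -7.3), (-10.6, -11.5), (-13.3, -16.0), (-15.5, -20.8), (-17.1, -25.7), (-18.3, -30.8), (-18.9, -36.0)]
-495 [(-0.1, -5.2), (0.4, -10.4), (1.4, -15.6), (3.0, -20.6), (5.1, -25.4), (7.6, -29.9), (10.7, -34.2), (14.1, -38.1)]
-543 [(3.8, -3.5), (8.0, -6.7), (12.5, -9.3), (17.3, -11.5), (22.3, -13.2), (27.4, -14.4), (32.6, -15.0), (37.8, -15.0)]
-591 [(5.2, 0.5), (10.3, 1.5), (15.3, 3.1), (20.1, 5.1), (24.7, 7.7), (29.0, 10.7), (32.9, 14.2), (36.5, 18.0)]
-639 [(3.1, 4.2), (5.8, 8.7), (8.0, 13.5), (9.7, 18.4), (10.8, 23.5), (11.4, 28.7), (11.5, 33.9), (11.0, 39.2)]
```

>>> {"api": "jog_arm", "payload": {
  "targets": [-1, -6, 1, 0, -2.6, -11.2, 1, 0, -3.7, -16.3, 1, 0, -4.3, -21.5, 1, 0, -4.4, -26.7, 1, 0, -3.9, -32, 1, 0, -2.9, -37.1, 1, 0, -1.3, -42.1, 1, 0]
}}

```text
time: 9.9
tool_pos: [543.7, -47.3, 212.3]
tool_rot: [0.004, 0.936, 0.353, 0.003]
contact_force: [6.8, -2.8, -4.2]
opening: 0.197
```

```bash
python3 -c "
from h import *
meas();meas((587,-28))"
```

```text
t 9.9 az -158.3 r 46.6 z 212.3 Frad -5.3 resist 5.1 Fz -4.2 open 0.19709458704648988
t 9.9 az -156.0 r 47.4 z 212.3 Frad -5.1 resist 5.3 Fz -4.2 open 0.19709458704648988
```

>>> {"api": "jog_arm", "payload": {
  "targets": [2.1, -4.8, 0, 0, 4.6, -9.4, 0, 0, 7.7, -13.6, 0, 0, 11.1, -17.6, 0, 0, 15, -21.1, 0, 0, 19.2, -24.3, 0, 0, 23.7, -26.9, 0, 0, 28.4, -29.1, 0, 0]
}}

```text
time: 10.7
tool_pos: [543.3, -9.2, 212.2]
tool_rot: [0.004, 0.936, 0.352, -0.0]
contact_force: [0.9, -5.7, 0.8]
opening: 0.202
```

```bash
python3 -c "
from h import *
meas();meas((587,-28))"
```

```text
t 10.7 az 154.5 r 48.4 z 212.2 Frad -3.2 resist 4.8 Fz 0.8 open 0.2023017725606084
t 10.7 az 156.7 r 47.6 z 212.2 Frad -3.1 resist 4.9 Fz 0.8 open 0.2023017725606084
```

>>> {"api": "jog_arm", "payload": {
  "targets": [6, -1, 0, 0, 11.3, -1.6, 0, 0, 17, -1.8, 0, 0, 22.8, -1.5, 0, 0, 28, -1, 0, 0, 33, 0, 0, 0, 38, 1.6, 0, 0, 42.8, 3.6, 0, 0]
}}

```text
time: 11.5
tool_pos: [575.4, 20.2, 212.1]
tool_rot: [-0.001, 0.936, 0.353, -0.002]
contact_force: [-4.0, -0.3, 5.9]
opening: 0.198
```

```bash
python3 -c "
from h import *
meas((590,-28))"
```

```text
t 11.5 az 106.8 r 50.4 z 212.1 Frad 0.8 resist 3.9 Fz 5.9 open 0.1984211930508918
```

>>> {"api": "jog_arm", "payload": {
  "targets": [4.6, 2.6, -1, 0, 8.8, 5.6, -1, 0, 12.8, 9, -1, 0, 16.3, 12.9, -1, 0, 19.4, 17.1, -1, 0, 22.1, 21.6, -1, 0, 24.3, 26.3, -1, 0, 26, 31.3, -1, 0]
}}

```text
time: 12.3
tool_pos: [616.9, 14.6, 212.2]
tool_rot: [-0.001, 0.936, 0.353, -0.001]
contact_force: [-6.4, -0.9, 4.5]
opening: 0.196
```

```bash
python3 -c "
from h import *
meas((590,-28))"
```

```text
t 12.3 az 57.7 r 50.4 z 212.2 Frad -4.2 resist 4.9 Fz 4.5 open 0.19567925623123963
```

>>> {"api": "jog_arm", "payload": {
  "targets": [1.2, 5.1, 0, 0, 1.8, 10.3, 0, 0, 1.8, 15.5, 0, 0, 1.3, 20.7, 0, 0, 0.3, 25.9, 0, 0, -1.2, 30.9, 0, 0, -3.3, 35.7, 0, 0, -5.9, 40.2, 0, 0]
}}

```text
time: 13.1
tool_pos: [639.0, -17.2, 212.1]
tool_rot: [-0.002, 0.935, 0.354, -0.001]
contact_force: [-5.5, 3.7, 5.0]
opening: 0.2
```

```bash
python3 -c "
from h import *
meas((590,-28))"
```

```text
t 13.1 az 12.4 r 50.2 z 212.1 Frad -4.6 resist 4.8 Fz 5.0 open 0.19972191772286002
```

>>> {"api": "jog_arm", "payload": {
  "targets": [-3, 4.3, 0, 0, -6.5, 8.2, 0, 0, -10.3, 11.8, 0, 0, -14.5, 14.9, 0, 0, -19, 17.6, 0, 0, -23.8, 19.7, 0, 0, -28.7, 21.4, 0, 0, -33.8, 22.6, 0, 0]
}}

```text
time: 13.9
tool_pos: [632.0, -54.6, 212.3]
tool_rot: [-0.002, 0.935, 0.355, 0.003]
contact_force: [1.0, 4.4, 0.6]
opening: 0.198
```

```bash
python3 -c "
from h import *
meas((590,-28))"
```

```text
t 13.9 az -32.3 r 49.7 z 212.3 Frad -1.5 resist 4.3 Fz 0.6 open 0.19836670146529223
```

>>> {"api": "jog_arm", "payload": {
  "targets": [-5.2, 0.6, 0, 0, -10.4, 0.7, 0, 0, -15.6, 0.2, 0, 0, -20.8, -0.8, 0, 0, -25.8, -2.4, 0, 0, -30.6, -4.5, 0, 0, -35.1, -7, 0, 0, -39.4, -10, 0, 0]
}}

```text
time: 14.7
tool_pos: [596.5, -77.2, 212.5]
tool_rot: [0.002, 0.935, 0.354, 0.003]
contact_force: [6.1, 0.6, -4.0]
opening: 0.199
```

```bash
python3 -c "
from h import *
meas((590,-28))"
```

```text
t 14.7 az -82.5 r 49.6 z 212.5 Frad 0.2 resist 6.1 Fz -4.0 open 0.19946750668690225
```

>>> {"api": "jog_arm", "payload": {
  "targets": [-2.6, -2.3, 0, 0, -5.1, -4.8, 0, 0, -7.5, -7.3, 0, 0, -9.6, -10, 0, 0]
}}

```text
time: 15.1
tool_pos: [583.2, -77.1, 212.5]
tool_rot: [0.003, 0.936, 0.353, 0.004]
contact_force: [8.0, -1.1, -5.8]
opening: 0.196
```

```bash
python3 -c "
from h import *
meas((590,-28));arc(-463,[4,8,12,16]);arc(-479,[4,8,12,16]);arc(-495,[4,8,12,16])"
```

```text
t 15.1 az -97.9 r 49.6 z 212.5 Frad -0.0 resist 8.0 Fz -5.8 open 0.19591192632726814
[(-1.9, -2.9), (-3.7, -5.9), (-5.2, -9.1), (-6.5, -12.3)]
[(-1.1, -3.3), (-1.9, -6.7), (-2.5, -10.2), (-2.8, -13.6)]
[(-0.1, -3.5), (0.0, -7.0), (0.4, -10.4), (1.0, -13.9)]
```

>>> {"api": "jog_arm", "payload": {
  "targets": [0, 0, 0, 0]
}}

```text
time: 15.2
tool_pos: [582.7, -77.1, 212.5]
tool_rot: [0.003, 0.936, 0.353, 0.003]
contact_force: [6.4, -0.5, -4.3]
opening: 0.197
```

```bash
python3 -c "
from h import *
meas((590,-28))"
```

```text
t 15.2 az -98.5 r 49.6 z 212.5 Frad -0.4 resist 6.4 Fz -4.3 open 0.1971138371791266
```

>>> {"api": "jog_arm", "payload": {
  "targets": [0, 0, 0, 0, 0, 0, 0, 0]
}}

```text
time: 15.4
tool_pos: [582.7, -77.1, 212.5]
tool_rot: [0.003, 0.936, 0.353, 0.003]
contact_force: [6.6, -0.1, -4.2]
opening: 0.202
```

```bash
python3 -c "
from h import *
meas((590,-28))"
```

```text
t 15.4 az -98.5 r 49.6 z 212.5 Frad -0.9 resist 6.5 Fz -4.2 open 0.2019256696728891
```

>>> {"api": "jog_arm", "payload": {
  "targets": [-0.5, -0.7, 0, 0, -1, -1.4, 0, 0, -1.5, -2.2, 0, 0]
}}

```text
time: 15.7
tool_pos: [580.9, -76.8, 212.5]
tool_rot: [0.004, 0.936, 0.353, 0.004]
contact_force: [7.9, -0.8, -5.4]
opening: 0.201
```

```bash
python3 -c "
from h import *
meas((590,-28))"
```

```text
t 15.7 az -100.6 r 49.6 z 212.5 Frad -0.7 resist 7.9 Fz -5.4 open 0.2012146604282463
```

>>> {"api": "jog_arm", "payload": {
  "targets": [-0.5, -0.8, 0, 0]
}}

```text
time: 15.8
tool_pos: [580.0, -76.6, 212.6]
tool_rot: [0.004, 0.936, 0.353, 0.004]
contact_force: [7.8, -1.8, -4.8]
opening: 0.196
```

```bash
python3 -c "
from h import *
meas((590,-28))"
```

```text
t 15.8 az -101.7 r 49.6 z 212.6 Frad 0.2 resist 8.0 Fz -4.8 open 0.19613658273326556
```

>>> {"api": "jog_arm", "payload": {
  "targets": [1.2, 3, 0, 0, 1.2, 3, 0, 0]
}}

```text
time: 16.0
tool_pos: [580.0, -76.7, 212.3]
tool_rot: [0.001, 0.936, 0.353, 0.001]
contact_force: [2.9, 0.5, -1.0]
opening: 0.202
```

>>> {"api": "jog_arm", "payload": {
  "targets": [0, 0, 0, 0, 0, 0, 0, 0, 0, 0, 0, 0, 0, 0, 0, 0, 0, 0, 0, 0],
  "gripper": 60
}}

```text
time: 16.5
tool_pos: [578.7, -76.5, 212.3]
tool_rot: [0.0, 0.936, 0.353, -0.0]
contact_force: [0.2, -0.4, -0.2]
opening: 0.705
```

>>> {"api": "jog_arm", "payload": {
  "targets": [0, 0, -30, 0, 0, 0, -65, 0, 0, 0, -100, 0, -40, 0, -110, 0, -90, 0, -110, 0, -140, 0, -110, 0, -140, 0, -110, 0, -140, 0, -110, 0]
}}

```text
time: 17.3
tool_pos: [472.9, -169.9, 322.9]
tool_rot: [-0.0, 0.936, 0.352, 0.001]
contact_force: [0.9, 0.8, -0.3]
opening: 0.705
```

```bash
python3 -c "
from h import *
go(0,0,0)
im=snap('side','s5.png');t=snap('top','t5.png')
a=cv2.resize(im[190:290,280:380],None,fx=4,fy=4,interpolation=3);b=cv2.resize(t[100:300,130:500],(400,216))
c=np.zeros((400,800,3),np.uint8);c[:,:400]=a;c[:216,400:]=b;cv2.imwrite('pics/c5.png',c[:,:,::-1])"
```

```text
t 17.3 pos [ 472.9 -169.9  322.9] psi -48.82 F [ 0.9  0.8 -0.3] shift [-244.6 -439.4  322.4] turn None
```

View pics/c5.png

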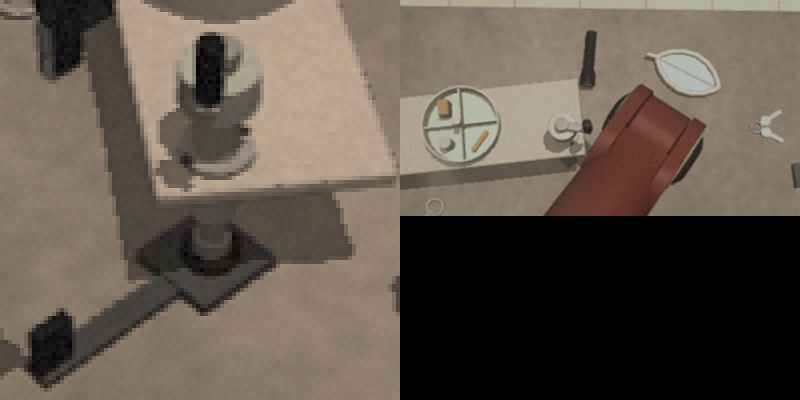

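The foot now sits on the plate. In the side crop its centre is about (212,252) and the square's centre about (207,256), so they are about 4 mm apart. The bystanders are where they were and the gripper is clear.

```bash
python3 -c "
from h import *
print(robot.close_job())"
```

```text
the job is handed in; nothing more can be done
None
```

I set the stabiliser leg and handed the job in at about 17 s on the robot's clock. The hand-in gave no verdict, so the results below are my own measurements.

- **Plate:** I slid the middle-sized plate by its grip until the square was under the foot. It sits about 4–5 mm off the leg axis by camera and arm readings, inside the 12 mm and 14 mm limits.
- **Crank:** I wound it about 6.9 rad clockwise. The load at the grip was about 5 N free-running (readings from 3.9 to 5.4 N), then rose to about 7.9–8.0 N while still turning slowly, and I stopped there. At a standstill, just before the last few degrees, it read 6.5 N. The target for firm is 6.8–8.8 N while turning.
- **Final check:** The last pictures show the foot resting on the flat plate and the flashlight, dish and keys where they started. The opener was mostly outside the last picture, but nothing went near it. The gripper was open and clear of everything, with under 1.5 N on the tool.
- **Disagreement:** My camera estimates of the leg's position ran from x = 585 to 591 mm, while the crank's measured circle puts it at about x = 590, y = -28 mm. The plate is at about (585, -30) mm. I did not re-centre it because that is within tolerance.

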